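# Shut and secure the chocolate presentation chest

### The arm

A 7-joint arm with a two-finger parallel gripper is mounted at the origin on the work surface. World frame = base frame: x ahead of the robot, y to its left, z up, the work surface at z = 0. Lengths are in m, angles in rad, forces in N, time in s.
With the tool pointing down it reaches from about 0.425 to 0.875 m from the base axis. Payload 9.9 kg.
Tool frame: the origin (TCP) lies midway between the tips of the shut fingers; the grasp point (between the pads) lies 19 mm behind it; z points along the fingers, y is the line along which they close (so a half turn about z gives the same grasp; the last joint's range is limited). The gripper opens to 85 mm and grips with 20 to 120 N. Pads are 22 mm wide; open, the fingers measure 114 mm over their backs; the gripper's body (76 mm by 85 mm) begins 54 mm behind the grasp point. The pads swing forward as they close: fully open they stand 13 mm farther back than shut.
Start: joints at [-1.235, 0.576, 0.025, 1.437, -0.015, 1.129, -0.057], TCP at [0.275, 0.616, 0.231] pointing down, gripper open.
Joint ranges: [-2.76, 2.76], [-0.34, 2.15], [-1.52, 1.57], [0.19, 2.46], [-1.09, 4.23], [0.17, 1.99], [-2.82, 2.82]. Speed limits (rad/s): [2.22, 2.22, 3.01, 3.01, 3.14, 3.14, 3.14].

### API

Orientations are given as a unit quaternion [w, x, y, z].
In Python, from station import r, order, get_image gives the robot as it stands (r), with the cameras as plain functions and the job (order).
- The arm moves only by the tool drive_effector, called after "Call:" by a JSON object that holds its "fn" and its "kwargs". Schema: {"type":"object","properties":{"moves":{"type":"array","items":{"type":"array","items":{"type":"array","items":{"type":"number"},"minItems":6,"maxItems":6},"minItems":1,"maxItems":12},"minItems":1,"maxItems":1},"jaw":{"type":"number"},"only":{"type":"string"},"quiet":{"type":"boolean"},"lines":{"type":"string"}},"required":["moves"],"additionalProperties":false}. moves is a list that holds a single list of rows (three levels of brackets), with 1 to 12 rows, each of 6 numbers: dx, dy, dz in m, then a rotation vector rx, ry, rz in rad; each row shifts and turns the commanded pose from where the row before left it, along the tool's axes as they then stand; what a row does not reach is not made up. A row lasts 1/10 s, in which the tool goes at most 0.05 m and 0.15 rad, less where a joint would pass 70% of its speed; a pose out of reach is approached as far as the arm can. jaw is the finger opening in m, set as the call begins (left out keeps the last). The fingers move at their own pace and stop on an object; the grip force is fixed at half the most. Time passes only in rows, so rows that do not move let the fingers close. The tool returns the time, the measured TCP pose, the force, the opening and the grip force at its end. only (a regular expression) keeps the lines of the reply that match it, lines (a string "A,B") keeps lines A to B, and quiet returns only ok. Input that does not fit is refused with a message, and nothing moves.
- r.get_obs(): the state, without advancing time (a new reading comes with each control period).
- get_image(name): name is "side" or "top"; returns a dict with "pixels" (400x640x3 uint8, blue, green, red), "mtx" (3x3 intrinsics, pixels), "R" (3x3) and "t" (3): a world point X has camera coordinates R X + t. Camera axes: x right, y down, z forward; pixel columns grow to the right and rows downward; lengths in m; the calibration is good to about 2 mm. A picture is of the moment at which its call begins. There is no depth.
- order.hand_in(): hands the job in; it is judged then, once.
The state is a dict: "time": time; "joint_pos": joint angles; "qvel": joint speeds; "tau": joint torques, N m; "tool_pos": TCP position; "tcp_rot": TCP orientation; "contact_force": force on the tool from outside, world axes, zero at the start; "wrist_torque": the same for the moment, N m; "finger_gap": finger opening in m; "grip_force": force on a finger pad.
Only numpy, scipy, OpenCV 4.12 (cv2) and the standard library are available. Lean on these libraries where they do the work, as an engineer would, in place of code of your own. Each camera call takes 0.05 s, during which the arm holds its last target. There are 200 camera calls.

### The job

Gently push the chest's open lid fully shut, without slamming it, then turn both brass turnbuttons all the way in, square across the shut lid, so that they hold it. Turn them in only once the lid is down, and leave everything else on the counter where it stands.

Things in the scene. Friction and masses are not known exactly. Their poses are not given: they have to be found in the camera images.
- chest: Dark wooden chest with chocolates, fixed to the counter, 240 (its x) x 200 (y) x 82 mm (z). Origin under its centre; x points away from the robot, yawed up to 0.35 rad either way. Lid hinged along the +y side (robot's left); a 40 mm wide ledge, top at 82 mm, along the -y side carries two brass turnbuttons.
- lid (a joint): Hinge of the burgundy lid, rad: 0 = shut and level, top face 81 mm above the counter (1 mm below the ledge's top); growing = open, 1.57 = upright; its free edge rises from the chest's -y side. A stiff friction hinge holds it at any angle; pushing it takes about 3 to 8 N at the free edge. Starts between 1.0 and 1.7.
- lid_hinge (a point): Middle of the lid's hinge line, 70 mm above the counter; the line runs along chest x. The lid is 236 mm along this line, 10 mm thick, 0.4 kg; its outer (upper) face lies 11 mm from the line.
- lid_edge (a point): Middle of the lid's free edge, on its outer (upper) face, 151 mm from the hinge line; moves with the lid.
- button_near (a joint): Turnbutton at the ledge's near end (from the robot), rad: 0 = bar along the ledge, pointing along chest +x to the other one; negative = swung out, away from the lid; growing = swings in over the lid (counter-clockwise from above); stop at 1.57, square across the lid (chest +y). Under 2 N at the knob turns it; it stays where left. Starts between -0.9 and -0.1.
- button_far (a joint): Turnbutton at the ledge's far end (from the robot), rad: 0 = bar along the ledge, pointing along chest -x to the other one; negative = swung out, away from the lid; growing = swings in over the lid (clockwise from above); stop at 1.57, square across the lid (chest +y). Under 2 N at the knob turns it; it stays where left. Starts between -0.9 and -0.1.
- pivot_near (a point): Vertical pivot of the near turnbutton, on the ledge's top (82 mm above the counter), at -105 mm x, -78 mm y from the chest's origin. The brass bar, 18 mm wide, is 84 to 92 mm above the counter; it passes 3 mm above the shut lid and strikes a lid that is not fully down.
- pivot_far (a point): Vertical pivot of the far turnbutton, on the ledge's top (82 mm above the counter), at +105 mm x, -78 mm y from the chest's origin. The brass bar, 18 mm wide, is 84 to 92 mm above the counter; it passes 3 mm above the shut lid and strikes a lid that is not fully down.
- knob_near (a point): Centre of the top of the near turnbutton's upright round knob, 16 mm thick, 65 mm from the pivot near the bar's free end; it stands 24 mm above the bar, its top 116 mm above the counter. Moves with the bar.
- knob_far (a point): Centre of the top of the far turnbutton's upright round knob, 16 mm thick, 65 mm from the pivot near the bar's free end; it stands 24 mm above the bar, its top 116 mm above the counter. Moves with the bar.
- pink_box: Bystander: pink gift box with an orange band, 90 x 70 x 45 mm, loose; origin under its centre.
- jar: Bystander: amber glass jar with a brass cap, 68 mm across, 95 mm tall, loose; origin under its centre.
- tin: Bystander: round tin with a yellow label, 72 mm across, 80 mm tall, loose; origin under its centre.
- teal_box: Bystander: teal gift box with a pale band, 100 x 70 x 40 mm, loose; origin under its centre.
- bowl: Bystander: white tasting bowl, 100 mm across, 40 mm tall, loose; origin under its centre.
- tablet: Bystander: flat wrapped chocolate tablet, brown with a purple band, 80 x 130 x 14 mm, loose; origin under its centre.

How it is judged:
By the outcome, as a careful person would: the job done as asked, in the order asked, and still so for the second after the job is handed in, with the robot touching nothing.
It also fails if it takes over 56 s, if anything falls off the work surface, if the arm or the gripper's body presses on something with over 40 N, if the wrist force passes 120 N, or if a joint passes its speed limit or range.

## Working session

There is one attempt and no reset: what is moved stays moved. The work goes in short steps, Python scripts to look and compute and a tool call to move; the robot and the scene stay as the last step left them, time stands still between calls to the robot, and variables do not carry over. Pictures are saved under pics/ and viewed, at most 10 in all, crops included, and the job is handed in when it is done.

```bash
ls; mkdir -p pics
```

Run:
```python
from station import r, order, get_image
import cv2,numpy as np
o=r.get_obs()
for k in("time","tool_pos","tcp_rot","finger_gap","contact_force"):print(k,o[k])
for n in("side","top"):
    i=get_image(n);cv2.imwrite(f"pics/{n}0.png",i["pixels"]);print(n,i["mtx"],i["R"],i["t"])
    np.savez(f"pics/{n}0.npz",**i)
```

```text
pics
station.py
time 0.0
tool_pos [0.27492112 0.61595623 0.23042955]
tcp_rot [-1.38441755e-04  2.08348570e-01  9.78054268e-01 -8.38491565e-04]
finger_gap 0.08523246439092459
contact_force [0.05740897 0.66358916 1.24043846]
side [[421.12032216   0.         321.04989197]
 [  0.         421.12032216 198.6840131 ]
 [  0.           0.           1.        ]] [[ 0.81366234 -0.58112806 -0.01561322]
 [-0.39682931 -0.53559016 -0.74543255]
 [ 0.42482948  0.61272618 -0.66639819]] [-0.41700213  0.30225056  0.93978576]
top [[381.90092801   0.         315.29886563]
 [  0.         381.90092801 201.36425909]
 [  0.           0.           1.        ]] [[ 0.00339198 -0.99999198  0.0021272 ]
 [-0.98834995 -0.00367616 -0.1521541 ]
 [ 0.1521607  -0.00158631 -0.98835449]] [0.01363427 0.55729497 0.99702661]
```

View pics/top0.png

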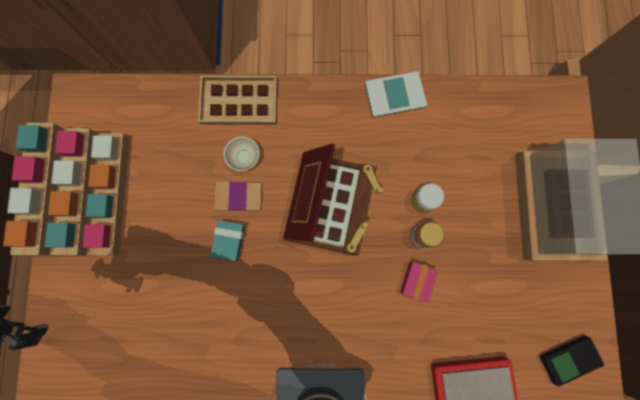

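View pics/side0.png

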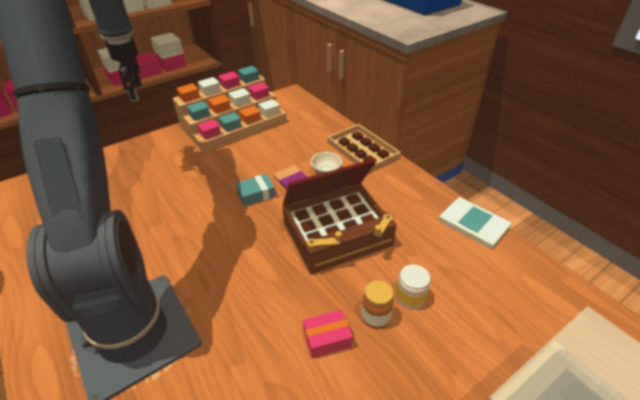

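The top view shows the chest near (330,200), with the lid open at left (285–333, 145–245). The brass buttons are at about (357,238) near and (373,180) far. The jar, tin and pink box lie to the right, and the bowl, tablet and teal box to the left. I'll zoom in on both views.

Run:
```python
import cv2,numpy as np
t=cv2.imread("pics/top0.png")[135:265,270:400];s=cv2.imread("pics/side0.png")[150:275,275:405]
f=lambda a:cv2.resize(a,(400,400*a.shape[0]//a.shape[1]),interpolation=cv2.INTER_CUBIC)
t,s=f(t),f(s);h=min(len(t),len(s));cv2.imwrite("pics/zoom0.png",np.hstack([t[:h],s[:h]]))
```

Create h.py:
```python
import cv2,numpy as np
def load(n): return dict(np.load(f"pics/{n}.npz"))
def plane(c,p,z):
    d=c["R"].T@np.linalg.solve(c["mtx"],[p[0],p[1],1.]);o=-c["R"].T@c["t"];return o+d*(z-o[2])/d[2]
def proj(c,X):
    q=c["mtx"]@(c["R"]@np.asarray(X,float)+c["t"]);return q[:2]/q[2]
def tri(a,pa,b,pb):
    P=lambda c:c["mtx"]@np.c_[c["R"],c["t"]]
    X=cv2.triangulatePoints(P(a),P(b),np.array(pa,float),np.array(pb,float))[:,0];return X[:3]/X[3]
def brass(c,box):
    hsv=cv2.cvtColor(c["pixels"],cv2.COLOR_BGR2HSV);x0,y0,x1,y1=box
    m=cv2.inRange(hsv,(17,110,110),(32,255,255));k=np.zeros_like(m);k[y0:y1,x0:x1]=m[y0:y1,x0:x1];return k
```

Run:
```python
from h import *
for n,box in(("top0",(340,155,395,258)),("side0",(295,205,400,252))):
    c=load(n);m=brass(c,box)
    for q in cv2.findContours(m,0,2)[0]:
        if cv2.contourArea(q)>8: print(n,cv2.contourArea(q),cv2.minAreaRect(q),cv2.boundingRect(q))
```

```text
top0 225.0 ((356.800048828125, 235.90003967285156), (9.391485214233398, 33.98823165893555), 26.56505012512207) (347, 221, 21, 32)
top0 205.5 ((372.4000244140625, 178.80001831054688), (31.304948806762695, 8.944271087646484), 63.43495178222656) (363, 165, 20, 28)
side0 240.5 ((324.441162109375, 240.76473999023438), (12.854387283325195, 35.89527130126953), 75.96376037597656) (306, 231, 36, 16)
side0 167.0 ((382.768310546875, 224.41465759277344), (10.151294708251953, 23.42606544494629), 38.65980529785156) (375, 214, 17, 22)
```

View pics/zoom0.png

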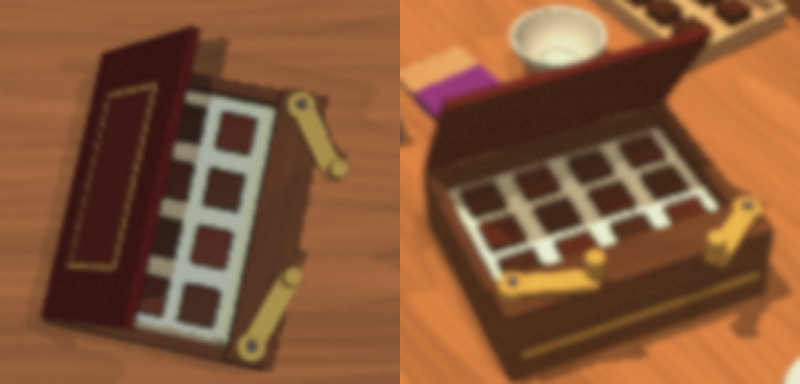

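The zoom shows, in full-image top pixels:
- Pivots: near (351.9,247.8), far (367.8,168.5).
- Knobs: near (365.2,223.7), far (380.5,189.6).
- Lid's free edge: from (334,145) to (314,240). In the side view it runs (289.6,182.5) to (374.1,161.4).

The lid's outer face with its gold frame is visible from above, so its angle is below upright.

Add to h.py:
```python
def zoom(x,y,ox,oy,w=130): k=w/400; return (x*k+ox,y*k+oy)
```

Run:
```python
from h import *
T,S=load("top0"),load("side0")
pn=plane(T,(351.9,247.8),.092);pf=plane(T,(367.8,168.5),.092)
print(pn,pf,np.linalg.norm(pf-pn))
# side check
z=lambda x,y:zoom(x-400,y,275,150)
print("side pivots",plane(S,z(513,283),.092),plane(S,z(746,206),.092))
yaw=np.arctan2(*(pf-pn)[[1,0]]);ex=np.array([np.cos(yaw),np.sin(yaw),0]);ey=np.array([-ex[1],ex[0],0])
O=(pn+pf)/2+.078*ey;O[2]=0;print("yaw",yaw,"O",O)
for nm,t,s,piv,sg in(("near",(365.2,223.7),z(596,256),pn,1),("far",(380.5,189.6),z(716,240),pf,-1)):
    k=plane(T,t,.116);v=k-piv;print(nm,k,"r",np.hypot(*v[:2]),"ang",np.arctan2(v@ey,sg*v@ex),tri(T,t,S,s))
for a in(1.0,1.1,1.2,1.3,1.4,1.5,1.6):
    c,s_=np.cos(a),np.sin(a)
    out=[]
    for x in(-.118,.118):
        H=O+ex*x; 
        hy=.091 # guess hinge y
        E=lambda th,n:H+ey*(hy-th*c+n*s_)+np.array([0,0,.07+th*s_+n*c])
        out+=[proj(T,E(.151,.011)).round(1),proj(T,E(.151,.001)).round(1),proj(S,E(.151,.011)).round(1),proj(T,E(0,.011)).round(1)]
    print(a,*[x.tolist() for x in out])
for x in(-.12,.12):
  for y in(-.1,.1): print("corner",x,y,proj(T,O+ex*x+ey*y+[0,0,.082]).round(1),proj(S,O+ex*x+ey*y+[0,0,.082]).round(1))
```

```text
[ 0.43044538 -0.07783944  0.092     ] [ 0.63751006 -0.12193479  0.092     ] 0.21170777374777602
side pivots [ 0.4311291  -0.07776655  0.092     ] [ 0.63555083 -0.12158196  0.092     ]
yaw -0.20982020344824417 O [ 0.55022388 -0.02359778  0.        ]
near [ 0.48977836 -0.10951503  0.116     ] r 0.06725879322724139 ang -0.28054813820429453 [ 0.48922078 -0.10940847  0.11333295]
far [ 0.57680788 -0.14983503  0.116     ] r 0.06680701714231768 ang -0.6406493534882252 [ 0.57679231 -0.15011932  0.11142039]
1.0 [313.7, 242.4] [317.3, 243.3] [289.8, 184.6] [283.1, 238.0] [335.0, 143.9] [338.3, 145.3] [376.9, 159.8] [302.7, 151.9]
1.1 [307.7, 241.0] [311.6, 241.9] [287.6, 179.2] [282.9, 237.9] [329.4, 141.8] [333.0, 143.2] [374.5, 154.9] [302.6, 151.9]
1.2 [301.5, 239.5] [305.6, 240.5] [285.5, 174.1] [282.7, 237.9] [323.5, 139.9] [327.4, 141.2] [371.9, 150.3] [302.4, 152.0]
1.3 [295.0, 238.0] [299.2, 239.0] [283.3, 169.5] [282.6, 237.9] [317.3, 138.1] [321.4, 139.3] [369.3, 146.1] [302.3, 152.1]
1.4 [288.3, 236.5] [292.7, 237.5] [281.2, 165.4] [282.6, 237.9] [311.0, 136.5] [315.2, 137.6] [366.6, 142.4] [302.2, 152.2]
1.5 [281.7, 235.1] [286.1, 236.0] [279.1, 161.8] [282.6, 237.9] [304.6, 135.0] [308.8, 136.0] [363.9, 139.2] [302.2, 152.3]
1.6 [275.1, 233.6] [279.4, 234.6] [277.1, 158.7] [282.6, 238.0] [298.2, 133.8] [302.5, 134.7] [361.2, 136.6] [302.2, 152.4]
corner -0.12 -0.1 [358.8 255.2] [309.7 253.1]
corner -0.12 0.1 [282.8 238.6] [281.6 201.6]
corner 0.12 -0.1 [376.4 166. ] [397.  223.4]
corner 0.12 0.1 [302.9 150.6] [360.5 178.3]
```

Everything agrees: pivot spacing is 0.212 m, knob radius 0.067 m, and the predicted corners match both views. The chest is at (0.550,-0.024) with yaw -0.21, and the lid is at about 1.03 rad. The buttons are at -0.28 (near) and -0.64 (far). I'll shut the fingers, line the tool up with the chest axes (tool x = -ex, y = ey), and move behind the lid.

Call:
{"fn": "drive_effector", "kwargs": {"moves": [[[0, 0, 0, 0, 0, -0.105], [0, 0, 0, 0, 0, -0.105], [-0.02, -0.025, 0, 0, 0, 0], [-0.03, -0.038, 0, 0, 0, 0], [-0.03, -0.038, 0, 0, 0, 0], [-0.03, -0.038, 0, 0, 0, 0], [-0.03, -0.038, 0, 0, 0, 0], [-0.03, -0.038, 0, 0, 0, 0], [-0.03, -0.038, 0, 0, 0, 0], [-0.03, -0.038, 0, 0, 0, 0], [-0.03, -0.038, 0, 0, 0, 0], [-0.03, -0.038, 0, 0, 0, 0]]], "jaw": 0}}

```text
time: 1.3
tool_pos: [0.4827, 0.1951, 0.2312]
tcp_rot: [-0.0, 0.105, 0.995, -0.0]
contact_force: [1.5, -0.7, -0.5]
finger_gap: -0.0002
grip_force: 0.0
```

Create pose.py:
```python
from station import r, order, get_image
import numpy as np,sys
from scipy.spatial.transform import Rotation as R
o=r.get_obs();y=-.2098;ex=np.array([np.cos(y),np.sin(y),0]);ey=np.array([-ex[1],ex[0],0])
d=np.array(o["tool_pos"])-[.550,-.0236,0];w,*v=o["tcp_rot"];M=R.from_quat([*v,w]).as_matrix()
print("t",round(o["time"],2),"chest xyz",np.round([d@ex,d@ey,d[2]],4),"tool y ang in chest",round(np.arctan2(M[:,1]@ey,M[:,1]@ex),3),"tz",M[:,2].round(3),"q7",round(o["joint_pos"][6],2),"F",np.round(o["contact_force"],1))
```

```bash
python3 pose.py
```

```text
t 1.3 chest xyz [-0.1113  0.1999  0.2312] tool y ang in chest 1.571 tz [-0. -0. -1.] q7 0.9 F [ 1.5 -0.7 -0.5]
```

Call:
{"fn": "drive_effector", "kwargs": {"moves": [[[-0.028, -0.03, 0, 0, 0, 0], [-0.028, -0.03, 0, 0, 0, 0], [-0.028, -0.03, 0, 0, 0, 0], [-0.027, -0.03, 0, 0, 0, 0], [0, -0.01, 0.02, 0, 0, 0], [0, 0, 0.026, 0, 0, 0], [0, 0, 0, 0, 0, 0]]], "jaw": 0}}

```text
time: 2.0
tool_pos: [0.5618, 0.046, 0.1823]
tcp_rot: [-0.003, 0.105, 0.994, -0.001]
contact_force: [-0.7, 0.1, -0.5]
finger_gap: 0.0001
grip_force: 0.0
```

```bash
python3 pose.py
```

Run:
```python
from station import r, order, get_image
import cv2,numpy as np
a=[]
for n,(x,y) in(("top",(270,135)),("side",(265,120))):
    i=get_image(n);np.savez(f"pics/{n}1.npz",**i);a.append(cv2.resize(i["pixels"][y:y+150,x:x+150],(400,400),interpolation=2))
cv2.imwrite("pics/z1.png",np.hstack(a))
```

```text
t 2.0 chest xyz [-0.003   0.0706  0.1823] tool y ang in chest 1.57 tz [-0.006 -0.001 -1.   ] q7 1.24 F [-0.7  0.1 -0.5]
```

View pics/z1.png

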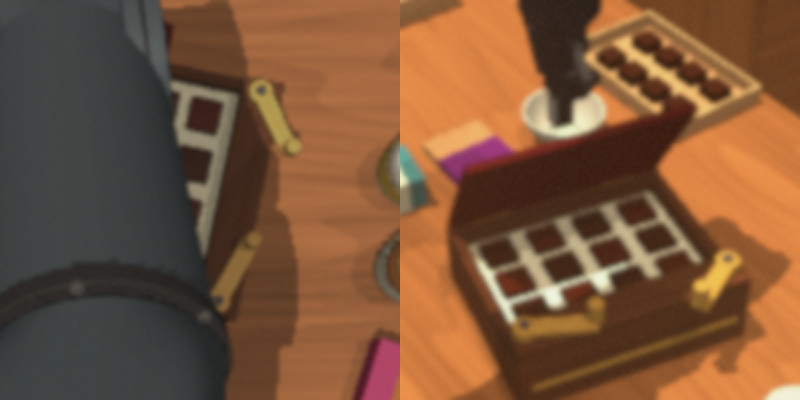

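The side picture shows the shut fingers just behind the lid, with nothing touching (zero force). Now I'll follow the lid's arc slowly.

Call:
{"fn": "drive_effector", "kwargs": {"moves": [[[0, -0.007, 0, 0, 0, 0], [0, -0.007, 0, 0, 0, 0], [0, -0.006, 0, 0, 0, 0], [0, -0.005, 0.003, 0, 0, 0], [0, -0.005, 0.003, 0, 0, 0], [0, -0.004, 0.003, 0, 0, 0], [0, -0.005, 0.004, 0, 0, 0], [0, -0.005, 0.004, 0, 0, 0], [0, -0.005, 0.004, 0, 0, 0]]], "jaw": 0}}

```text
time: 3.0
tool_pos: [0.5536, -0.0016, 0.1639]
tcp_rot: [0.0, 0.105, 0.995, -0.0]
contact_force: [0.5, -0.4, 3.5]
finger_gap: 0.0003
grip_force: 1.3
```

```bash
python3 pose.py
```

```text
t 3.0 chest xyz [-0.0011  0.0222  0.1639] tool y ang in chest 1.571 tz [ 0. -0. -1.] q7 1.32 F [ 0.5 -0.4  3.5]
```

Call:
{"fn": "drive_effector", "kwargs": {"moves": [[[0, -0.0045, 0.005, 0, 0, 0], [0, -0.0045, 0.005, 0, 0, 0], [0, -0.0045, 0.005, 0, 0, 0], [0, -0.0036, 0.005, 0, 0, 0], [0, -0.0036, 0.005, 0, 0, 0], [0, -0.0036, 0.005, 0, 0, 0], [0, -0.0028, 0.0055, 0, 0, 0], [0, -0.0028, 0.0055, 0, 0, 0], [0, -0.0028, 0.0055, 0, 0, 0]]], "jaw": 0}}

```text
time: 3.9
tool_pos: [0.5466, -0.0333, 0.1173]
tcp_rot: [-0.0, 0.105, 0.995, -0.0]
contact_force: [0.1, -0.1, 1.2]
finger_gap: -0.0003
grip_force: 0.9
```

```bash
python3 pose.py
```

```text
t 3.9 chest xyz [-0.0013 -0.0102  0.1173] tool y ang in chest 1.571 tz [-0.  0. -1.] q7 1.38 F [ 0.1 -0.1  1.2]
```

Call:
{"fn": "drive_effector", "kwargs": {"moves": [[[0, -0.0015, 0.004, 0, 0, 0], [0, -0.0015, 0.004, 0, 0, 0], [0, -0.0015, 0.004, 0, 0, 0], [0, -0.001, 0.004, 0, 0, 0], [0, -0.001, 0.004, 0, 0, 0], [0, -0.001, 0.003, 0, 0, 0], [0, -0.001, 0.003, 0, 0, 0], [0, 0, 0.003, 0, 0, 0], [0, 0, 0.002, 0, 0, 0], [0, 0, 0.002, 0, 0, 0], [0, 0, 0.001, 0, 0, 0], [0, 0, 0.001, 0, 0, 0]]], "jaw": 0}}

```text
time: 5.1
tool_pos: [0.5451, -0.0416, 0.0828]
tcp_rot: [0.0, 0.105, 0.994, -0.0]
contact_force: [-0.2, -1.2, 2.3]
finger_gap: -0.0001
grip_force: 0.8
```

```bash
python3 pose.py
```

```text
t 5.1 chest xyz [-0.0011 -0.0186  0.0828] tool y ang in chest 1.571 tz [ 0. -0. -1.] q7 1.4 F [-0.2 -1.2  2.3]
```

Call:
{"fn": "drive_effector", "kwargs": {"moves": [[[0, 0, 0.001, 0, 0, 0], [0, 0, 0.001, 0, 0, 0], [0, 0, 0.0005, 0, 0, 0], [0, 0, 0.0005, 0, 0, 0], [0, 0, 0, 0, 0, 0]]], "jaw": 0}}

```text
time: 5.6
tool_pos: [0.5452, -0.0415, 0.081]
tcp_rot: [0.0, 0.105, 0.994, 0.0]
contact_force: [-4.9, -1.7, 16.7]
finger_gap: -0.0003
grip_force: 8.7
```

```bash
python3 pose.py
```

```text
t 5.6 chest xyz [-0.001  -0.0185  0.081 ] tool y ang in chest 1.571 tz [ 0.001  0.    -1.   ] q7 1.4 F [-4.9 -1.7 16.7]
```

The lid is down: TCP at 0.081 m and the force rising sharply to 17 N. Next I'll lift and go behind the far knob.

Call:
{"fn": "drive_effector", "kwargs": {"moves": [[[0, 0, -0.02, 0, 0, 0], [0, 0, -0.045, 0, 0, 0], [-0.025, -0.042, 0, 0, 0, 0], [-0.025, -0.042, 0, 0, 0, 0], [-0.025, -0.042, 0, 0, 0, 0], [0, 0, 0, 0, 0, -0.128], [0, 0, 0, 0, 0, -0.128], [0, 0, 0, 0, 0, -0.128], [0, 0, 0, 0, 0, -0.128], [0, 0, 0, 0, 0, -0.128], [0, 0, 0, 0, 0, 0]]], "jaw": 0}}

```text
time: 6.7
tool_pos: [0.5921, -0.1801, 0.1446]
tcp_rot: [0.0, -0.214, 0.977, 0.0]
contact_force: [0.1, -0.7, 0.2]
finger_gap: 0.0
grip_force: 0.0
```

```bash
python3 pose.py;python3 - <<'E'
from station import r, order, get_image
import cv2,numpy as np
a=[]
for n,(x,y) in(("top",(270,135)),("side",(265,120))):
    i=get_image(n);np.savez(f"pics/{n}2.npz",**i);a.append(cv2.resize(i["pixels"][y:y+150,x:x+150],(400,400),interpolation=2))
cv2.imwrite("pics/z2.png",np.hstack(a))
E
```

```text
t 6.7 chest xyz [ 0.0738 -0.1443  0.1446] tool y ang in chest 2.213 tz [-0.     0.001 -1.   ] q7 2.14 F [ 0.1 -0.7  0.2]
```

View pics/z2.png

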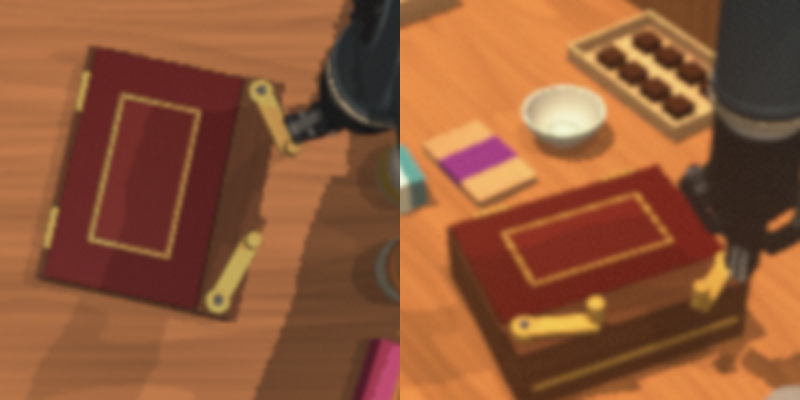

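Both views show the lid flat and shut, with the fingertips just outside the far knob at about (300,130) in the crop. I'll descend, touch the knob and swing it round its pivot.

Call:
{"fn": "drive_effector", "kwargs": {"moves": [[[0, 0, 0.025, 0, 0, 0], [0, 0, 0.02, 0, 0, 0], [0, 0.006, 0, 0, 0, 0], [0, 0.006, 0, 0, 0, 0], [0.0025, 0.0093, 0, 0, 0, 0.14], [0.0025, 0.0093, 0, 0, 0, 0.14], [0.0025, 0.0093, 0, 0, 0, 0.14], [0.0025, 0.0093, 0, 0, 0, 0.14], [0.0025, 0.0093, 0, 0, 0, 0.14], [0.0025, 0.0093, 0, 0, 0, 0.14]]], "jaw": 0}}

```text
time: 7.8
tool_pos: [0.5689, -0.1158, 0.1015]
tcp_rot: [0.001, 0.207, 0.978, 0.0]
contact_force: [0.7, -1.6, -0.2]
finger_gap: -0.0002
grip_force: 0.5
```

```bash
python3 pose.py
```

```text
t 7.8 chest xyz [ 0.0377 -0.0862  0.1015] tool y ang in chest 1.364 tz [ 0.003  0.    -1.   ] q7 1.39 F [ 0.7 -1.6 -0.2]
```

Call:
{"fn": "drive_effector", "kwargs": {"moves": [[[0.0025, 0.0093, 0, 0, 0, 0.14], [0.0025, 0.0093, 0, 0, 0, 0.14], [0.0025, 0.0093, 0, 0, 0, 0.14], [0.0025, 0.0093, 0, 0, 0, 0.14], [0.0025, 0.0093, 0, 0, 0, 0.14], [0.0025, 0.0093, 0, 0, 0, 0.14], [0.0025, 0.0093, 0, 0, 0, 0.14], [0.0025, 0.0093, 0, 0, 0, 0.14], [0.0018, 0.0066, 0, 0, 0, 0.1], [0, 0, 0, 0, 0, 0]]], "jaw": 0}}

```text
time: 8.8
tool_pos: [0.6195, -0.0539, 0.1009]
tcp_rot: [0.0, 0.728, 0.686, 0.001]
contact_force: [0.4, 0.0, 0.6]
finger_gap: 0.0001
grip_force: 0.0
```

```bash
python3 pose.py
```

```text
t 8.8 chest xyz [ 0.0743 -0.0152  0.1009] tool y ang in chest 0.15 tz [ 0.002  0.001 -1.   ] q7 0.36 F [0.4 0.  0.6]
```

Call:
{"fn": "drive_effector", "kwargs": {"moves": [[[0.002, 0.005, 0, 0, 0, 0.075], [0, 0.004, 0, 0, 0, 0.075], [0, 0.002, 0, 0, 0, 0], [0, 0.002, 0, 0, 0, 0], [0, 0, 0, 0, 0, 0]]], "jaw": 0}}

```text
time: 9.3
tool_pos: [0.6297, -0.0541, 0.1001]
tcp_rot: [-0.002, 0.776, 0.631, -0.0]
contact_force: [-6.8, 3.9, 6.6]
finger_gap: -0.0001
grip_force: 3.7
```

```bash
python3 pose.py
```

```text
t 9.3 chest xyz [ 0.0843 -0.0132  0.1001] tool y ang in chest 0.005 tz [-0.003  0.002 -1.   ] q7 0.25 F [-6.8  3.9  6.6]
```

The far button is on its stop: 7 N against under 2 N to turn it, at the expected spot. Next, the near one.

Call:
{"fn": "drive_effector", "kwargs": {"moves": [[[0, -0.015, 0, 0, 0, 0], [0, 0, -0.02, 0, 0, 0], [0, 0, -0.025, 0, 0, 0], [-0.029, -0.03, 0, 0, 0, 0], [-0.029, -0.03, 0, 0, 0, 0], [-0.029, -0.03, 0, 0, 0, 0], [-0.0294, -0.0315, 0, 0, 0, 0], [0, 0, 0, 0, 0, 0.14], [0, 0, 0, 0, 0, 0.14], [0, 0, 0, 0, 0, 0.14], [0, 0, 0, 0, 0, 0.14], [0, 0, 0, 0, 0, 0.14]]], "jaw": 0}}

```text
time: 10.5
tool_pos: [0.4736, -0.141, 0.1453]
tcp_rot: [0.0, 0.946, 0.324, 0.001]
contact_force: [-0.3, -0.2, 0.3]
finger_gap: 0.0
grip_force: 0.0
```

Call:
{"fn": "drive_effector", "kwargs": {"moves": [[[0, 0, 0, 0, 0, 0.14], [0, 0, 0, 0, 0, 0.14], [0, 0, 0, 0, 0, 0.14], [0, 0, 0, 0, 0, 0.14], [0, 0, 0, 0, 0, 0.14], [0, 0, 0, 0, 0, 0.14], [0, 0, 0, 0, 0, 0.14], [0, 0, 0, 0, 0, 0.17], [0, 0, 0, 0, 0, 0.03], [0, 0, 0, 0, 0, 0]]], "jaw": 0}}

```text
time: 11.5
tool_pos: [0.4734, -0.141, 0.1448]
tcp_rot: [0.0, 0.97, -0.244, -0.0]
contact_force: [1.1, -0.1, -0.1]
finger_gap: -0.0004
grip_force: 0.0
```

```bash
python3 pose.py;python3 - <<'E'
from station import r, order, get_image
import cv2,numpy as np
a=[]
for n,(x,y) in(("top",(270,135)),("side",(265,120))):
    i=get_image(n);np.savez(f"pics/{n}3.npz",**i);a.append(cv2.resize(i["pixels"][y:y+150,x:x+150],(400,400),interpolation=2))
cv2.imwrite("pics/z3.png",np.hstack(a))
E
```

```text
t 11.5 chest xyz [-0.0504 -0.1307  0.1448] tool y ang in chest -1.855 tz [-0. -0. -1.] q7 -0.97 F [ 1.1 -0.1 -0.1]
```

View pics/z3.png

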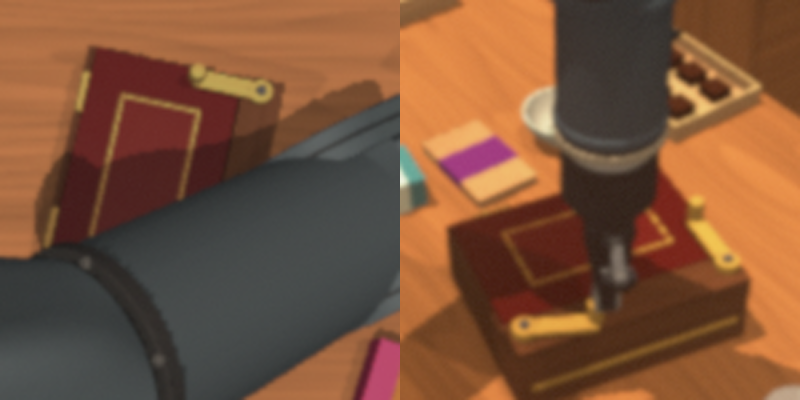

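The far button lies square across the lid (crop 200–265, 75–90). The tool is above and just outside the near knob. Same swing, mirrored.

Call:
{"fn": "drive_effector", "kwargs": {"moves": [[[0, 0, 0.025, 0, 0, 0], [0, 0, 0.02, 0, 0, 0], [0, -0.006, 0, 0, 0, 0], [0, -0.006, 0, 0, 0, 0], [0.0025, -0.0093, 0, 0, 0, -0.14], [0.0025, -0.0093, 0, 0, 0, -0.14], [0.0025, -0.0093, 0, 0, 0, -0.14], [0.0025, -0.0093, 0, 0, 0, -0.14], [0.0025, -0.0093, 0, 0, 0, -0.14], [0.0025, -0.0093, 0, 0, 0, -0.14]]], "jaw": 0}}

```text
time: 12.6
tool_pos: [0.5031, -0.0786, 0.1012]
tcp_rot: [0.001, 0.985, 0.174, 0.001]
contact_force: [0.5, -1.1, -0.3]
finger_gap: 0.0002
grip_force: 0.5
```

```bash
python3 pose.py
```

```text
t 12.6 chest xyz [-0.0344 -0.0635  0.1012] tool y ang in chest -1.012 tz [ 0.003 -0.001 -1.   ] q7 -0.38 F [ 0.5 -1.1 -0.3]
```

Call:
{"fn": "drive_effector", "kwargs": {"moves": [[[0.0025, -0.0093, 0, 0, 0, -0.14], [0.0025, -0.0093, 0, 0, 0, -0.14], [0.0025, -0.0093, 0, 0, 0, -0.14], [0.0025, -0.0093, 0, 0, 0, -0.14], [0.0025, -0.0093, 0, 0, 0, -0.14], [0.0025, -0.0093, 0, 0, 0, -0.14], [0.0018, -0.0066, 0, 0, 0, -0.1], [0, 0, 0, 0, 0, 0]]], "jaw": 0}}

```text
time: 13.4
tool_pos: [0.4734, -0.0229, 0.101]
tcp_rot: [0.0, 0.801, 0.599, 0.001]
contact_force: [0.5, -0.2, 0.8]
finger_gap: -0.0
grip_force: 0.0
```

```bash
python3 pose.py
```

```text
t 13.4 chest xyz [-0.0751 -0.0153  0.101 ] tool y ang in chest -0.076 tz [ 0.002  0.001 -1.   ] q7 0.22 F [ 0.5 -0.2  0.8]
```

Target x is about -0.0845, by mirror of the far one.

Call:
{"fn": "drive_effector", "kwargs": {"moves": [[[0.001, -0.004, 0, 0, 0, -0.075], [0, -0.003, 0, 0, 0, 0], [0, -0.002, 0, 0, 0, 0], [0, -0.002, 0, 0, 0, 0], [0, 0, 0, 0, 0, 0]]], "jaw": 0}}

```text
time: 13.9
tool_pos: [0.4648, -0.0205, 0.1005]
tcp_rot: [0.002, 0.779, 0.627, 0.001]
contact_force: [5.6, -0.4, -0.3]
finger_gap: 0.0001
grip_force: 3.1
```

```bash
python3 pose.py
```

```text
t 13.9 chest xyz [-0.0839 -0.0147  0.1005] tool y ang in chest -0.007 tz [ 0.004 -0.001 -1.   ] q7 0.26 F [ 5.6 -0.4 -0.3]
```

Call:
{"fn": "drive_effector", "kwargs": {"moves": [[[0, -0.001, 0, 0, 0, 0], [0, 0, 0, 0, 0, 0], [0, 0.015, 0, 0, 0, 0], [0, 0, -0.03, 0, 0, 0], [0, 0, -0.045, 0, 0, 0], [0, 0, -0.045, 0, 0, 0], [0.045, 0, 0, 0, 0, 0], [0.045, 0, 0, 0, 0, 0], [0.045, 0, 0, 0, 0, 0], [0.045, 0, 0, 0, 0, 0], [0.045, 0, 0, 0, 0, 0], [0.045, 0, 0, 0, 0, 0]]], "jaw": 0}}

```text
time: 15.1
tool_pos: [0.5333, 0.2425, 0.2197]
tcp_rot: [-0.0, 0.779, 0.627, -0.0]
contact_force: [1.5, 0.1, -0.2]
finger_gap: 0.0001
grip_force: 0.0
```

Call:
{"fn": "drive_effector", "kwargs": {"moves": [[[0.045, 0, 0, 0, 0, 0], [0.045, 0, 0, 0, 0, 0], [0, 0, 0, 0, 0, 0]]], "jaw": 0}}

```text
time: 15.4
tool_pos: [0.5515, 0.3363, 0.218]
tcp_rot: [-0.001, 0.776, 0.63, -0.0]
contact_force: [0.1, 0.5, -0.6]
finger_gap: 0.0002
grip_force: 0.0
```

```bash
python3 - <<'E'
from station import r, order, get_image
import cv2,numpy as np
from h import *
a=[]
for n,(x,y,w) in(("top",(200,80,260)),("side",(225,125,220))):
    i=get_image(n);np.savez(f"pics/{n}4.npz",**i);a.append(cv2.resize(i["pixels"][y:y+w,x:x+w],(400,400),interpolation=2))
cv2.imwrite("pics/z4.png",np.hstack(a))
d0,d1=load("top0")["pixels"],load("top4")["pixels"]
for nm,(x0,y0,x1,y1) in dict(bowl=(220,134,265,175),tablet=(212,178,265,213),teal=(208,218,248,262),tin=(412,180,446,213),jar=(410,218,446,250),pink=(400,258,440,304)).items():
    s,_=cv2.phaseCorrelate(*[cv2.cvtColor(q[y0:y1,x0:x1],6).astype(np.float32) for q in(d0,d1)]);print(nm,np.round(s,2))
E
```

```text
bowl [ 1.21 -0.29]
tablet [-0.34  0.34]
teal [0.1  0.32]
tin [-0.04  0.  ]
jar [ 0.03 -0.02]
pink [-0.02 -0.01]
```

View pics/z4.png

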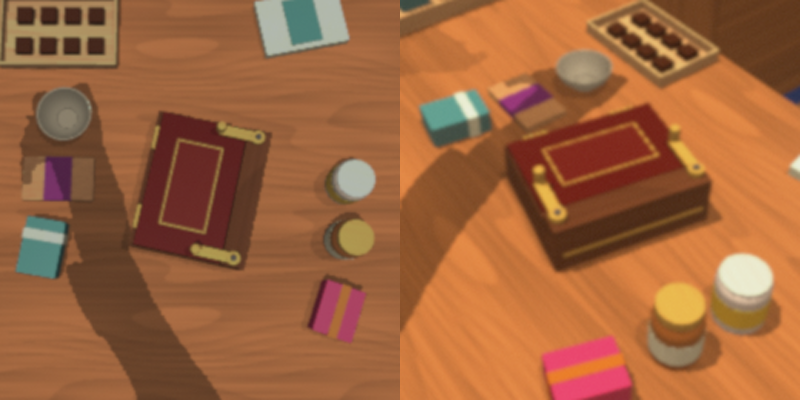

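The lid is shut and both buttons lie square across it and parallel: near knob to pivot (197,250)–(235,258), far (222,128)–(260,137). The other items haven't moved; the arm's shadow over the bowl and tablet accounts for their small readings. Handing in.

```bash
python3 -c "
from station import r, order, get_image
print(order.hand_in())"
```

```text
the job is handed in; nothing more can be done
None
```

I pushed the lid gently shut, then turned both turnbuttons in against their stops, square across it; the other items show no sign of having moved, and I handed the job in at about 15.5 s (no verdict was returned).

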